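# Show the tabbed plate to the inspection camera

## Task

Draw the aluminium plate with the narrow tab on top straight up out of the slotted rack and hold it up to the inspection camera: plate upright, its face square to the lens, and its round window centred on the lens axis 12 cm in front of the lens. Finish while still holding it there, steady and in the gripper alone; leave the other two plates in their slots and do not bump the camera stand.

Things in the scene. Friction and masses are not known exactly. Their poses are not given: they have to be found in the camera images.
- tab_plate: the plate to show: bare aluminium, 80 mm wide (own x) x 8 thick (own y) x 110 tall (own z), 0.17 kg. Above 82 mm only a centred tab 40 mm wide remains. Round 24 mm through window, centre 60 mm above the bottom edge. Origin: centre of the bottom edge. Stands upright in any one of the rack's slots, lower 40 mm sunk; grasp the tab across its thickness from above
- tab_window (a point): centre of the round window of the tabbed plate, 60 mm above its bottom edge and at mid thickness; axes as the plate's
- window_plate: another plate in the rack, not wanted: 80 x 8 x 110 mm aluminium, full 80 mm width to the top, with the same 24 mm round window; origin and axes as for the tabbed plate
- blank_plate: another plate in the rack, not wanted: plain rectangle 80 x 8 x 110 mm aluminium without window; origin and axes as for the tabbed plate
- rack: slotted rack fixed to the bench, 104 x 180 x 48 mm, black combs between grey cheeks. Three slots at own y = -60, 0, +60 mm, each 10.5 mm wide (own y), running along own x, 40 mm deep from their top (48 mm above the bench) to the floor (8 mm above it). Origin: centre of the underside, z up
- stand: inspection stand fixed to the bench: dark steel foot 100 x 290 x 10 mm, steel column of 18 mm diameter, 275 mm high, at its origin (foot of the column, z up). The camera looks level along own +y. A black rubber disc of 52 mm on the foot, 200 mm from the column, lies straight below the place where the plate is to be shown
- cam_head (a joint): height of the camera head on the column, m: at 0 the lens axis is 165 mm above the bench, at 0.06 it is 225 mm above it; clamped, it stays where it is
- view_point (a point): where the window's centre belongs: on the lens axis, 120 mm before the front of the lens, 200 mm from the column; own y is the viewing direction (away from the camera), z up. The head is 46 mm wide and reaches 23 mm above and below the lens axis; lens barrel diameter 42 mm. Wall cabinets hang over the rear of the bench (underside 0.45 m up): keep the wrist in front of them

How it is judged:
By the outcome, as a careful person would: the job done as asked, in the order asked, and still so for the second after the job is handed in, while the arm keeps its last pose, push and grip.
It also fails if it takes over 42 s, if anything falls off the work surface, if the arm or the gripper's body presses on something with over 40 N, if the wrist force passes 120 N, or if a joint passes its speed limit or range.

## Robot

A 6-joint arm with a two-finger parallel gripper is mounted at the origin on a cart in front of the work surface, level with it; the furniture and walls round the work are solid. World frame = base frame: x ahead of the robot, y to its left, z up, the work surface at z = 0. Lengths are in mm, angles in rad, forces in N, time in s.
With the tool pointing down it reaches from about 300 to 775 mm from the base axis. Payload 14.6 kg.
Tool frame: the origin (TCP) lies on the centre line of the jaws, within the pads' length; the fingertips stand 8 mm ahead of it and the grasp point (between the pads) lies 11 mm behind it; z points along the fingers, y is the line along which they close (so a half turn about z gives the same grasp; the last joint's range is limited). The gripper opens to 94 mm and grips with 3 to 60 N. Pads are 16 mm wide; open, the fingers measure 119 mm over their backs; the gripper's body (75 mm by 177 mm) begins 78 mm behind the grasp point.
Start: joints at [-1.292, 0.3, 1.521, -0, 1.321, -0.067], TCP at [186.415, -517.435, 213.446] pointing down, gripper open.
Joint ranges: [-3.03, 3.03], [-0.79, 2.21], [0.23, 2.52], [-1.04, 4.18], [0, 3.07], [-2.55, 2.55]. Speed limits (rad/s): [2.22, 2.22, 2.57, 3.14, 3.14, 3.14].

## Interface

Orientations are given as [roll, pitch, yaw] about the fixed x, y, z axes, in that order (R = Rz(yaw) Ry(pitch) Rx(roll)).
In Python, from cell import manip gives the robot as it stands.
- The arm moves only by the tool jog_arm, never from a script. Its argument "rows" is one flat list of numbers, 7 for each row, row after row: the shift along the world's x, y, z in cm, then the turn, a rotation vector about the world's x, y, z in rad, then the closure, from 0 (fully open) to 1 (shut). In form: [dx, dy, dz, rx, ry, rz, fingers, dx, dy, dz, rx, ry, rz, fingers, ...]. A call has 1 to 20 rows; each row shifts and turns the commanded pose from where the row before left it; what a row does not reach is not made up. A row lasts 1/12 s, in which the tool goes at most 41.7 mm and 7.16 degrees, less where a joint would pass 70% of its speed; a pose out of reach is approached as far as the arm can. A call with a gripper value outside its range is refused whole. The fingers move at their own pace and stop on an object; "newtons" is the grip in N (left out, the last holds). Time passes only in rows, so rows that do not move let the fingers close. It gives the time, the measured TCP pose, the force, the opening and the grip force at its end, in the units of the state.
- manip.read_state(): the state, without advancing time (a new reading comes with each control period).
- manip.camera(name): name is "scene" or "top" or "wrist"; returns (picture, depth): 420x560x3 uint8, blue, green, red; 420x560 float32, mm along the optical axis (not along the pixel's ray), 0 where there is no reading.
- manip.camera_model(name): a dict with "K" (3x3 intrinsics, pixels), "k1" (the pictures are not rectified: a ray, as slopes to the right and down, at radius r is drawn at 1 + k1 r^2 times it, then the intrinsics apply), "R" (3x3) and "t" (3): a world point X has camera coordinates R X + t. Camera axes: x right, y down, z forward; pixel columns grow to the right and rows downward; lengths in mm; the calibration is good to about 2 mm. A picture is of the moment at which its call begins: read the wrist's pose just before it. camera_model takes no time and is no camera call; for the wrist camera it gives the pose at the moment of the call.
- manip.sign_off(): hands the job in; it is judged then, once.
The state is a dict: "clock": time; "joints": joint angles; "qd": joint speeds; "effort": joint torques, N m; "eef_pos": TCP position; "eef_rot": TCP orientation; "wrist_force": force on the tool from outside, world axes, zero at the start; "moment": the same for the moment, N m; "finger_gap": finger opening in mm; "finger_force": force on a finger pad.
Only numpy, scipy, OpenCV 4.12 (cv2) and the standard library are available. Lean on these libraries where they do the work, as an engineer would, in place of code of your own. Each camera call takes 0.05 s, during which the arm holds its last target. There are 200 camera calls.

## Working session

There is one attempt and no reset: what is moved stays moved. The work goes in short steps, Python scripts to look and compute and a tool call to move; the robot and the scene stay as the last step left them, time stands still between calls to the robot, and variables do not carry over. Pictures are saved under pics/ and viewed, at most 10 in all, crops included, and the job is handed in when it is done.

Besides the shell and the picture viewer there is one more tool, called after ">>>" as name(argument=value, ...), one argument or row to a line, values as JSON. jog_arm: Moves the arm, as the interface text tells. Its arguments: {"type":"object","properties":{"rows":{"type":"array"},"newtons":{"type":"number"}},"required":["rows"]}

```bash
mkdir -p pics; ls; cat > h.py <<'E'
import numpy as np, cv2
from cell import manip
def cloud(name):
    m=manip.camera_model(name); img,d=manip.camera(name)
    K=np.array(m["K"]);k1=m["k1"];R=np.array(m["R"]);t=np.array(m["t"])
    v,u=np.mgrid[0:420,0:560].astype(np.float32)
    p=cv2.undistortPoints(np.stack([u.ravel(),v.ravel()],1)[:,None].astype(np.float64),K,np.array([k1,0,0,0.]))[:,0]
    c=np.c_[p,np.ones(len(p))]*d.reshape(-1,1)
    X=((c-t)@R).reshape(420,560,3); X[d==0]=np.nan
    return img,d,X,m
E
python3 - <<'E'
from h import *
print(manip.read_state())
for n in("scene","top"):
    img,d,X,m=cloud(n); np.savez(f"pics/{n}.npz",img=img,X=X)
    cv2.imwrite(f"pics/{n}1.png",img); print(n,m)
E
```

```text
pics
{'clock': 0.0, 'joints': array([-1.29160671e+00,  3.00486708e-01,  1.52159580e+00, -1.72771946e-05,
        1.32068950e+00, -6.65882214e-02]), 'qd': array([ 1.57264209e-03,  2.25994345e-04,  3.33010597e-05, -1.34845568e-04,
        7.89204752e-04,  7.47350048e-04]), 'effort': array([ 3.95545110e-03, -5.31799042e+01, -3.52732301e+01,  7.10448856e-02,
        2.44151638e-02, -7.27156839e-05]), 'eef_pos': array([ 186.33874639, -517.19871573,  212.87153686]), 'eef_rot': array([-3.14041480e+00, -6.17756207e-05,  3.45782090e-01]), 'wrist_force': array([-0.66153911, -0.01795781,  0.73278038]), 'moment': array([ 0.00248401,  0.05557733, -0.03519425]), 'finger_force': 0.0, 'finger_gap': 94.07365538725556}
scene {'K': array([[507.90338109,   0.        , 274.49525684],
       [  0.        , 507.90338109, 216.75661549],
       [  0.        ,   0.        ,   1.        ]]), 'k1': -0.08747121180224282, 'R': array([[-0.7806522 , -0.62493845,  0.0058375 ],
       [-0.28629264,  0.34929317, -0.89220559],
       [ 0.55553458, -0.69817349, -0.45159176]]), 't': array([300.39513654, 260.26877615, 951.35348861])}
top {'K': array([[526.32263748,   0.        , 274.62244268],
       [  0.        , 526.32263748, 202.10467842],
       [  0.        ,   0.        ,   1.        ]]), 'k1': -0.0883322651635221, 'R': array([[ 0.01803186, -0.99979713,  0.00897489],
       [-0.99693486, -0.01866226, -0.07597769],
       [ 0.07612977, -0.00757736, -0.99706913]]), 't': array([-118.4855997 ,  446.06640851, 1486.2803451 ])}
```

View pics/scene1.png

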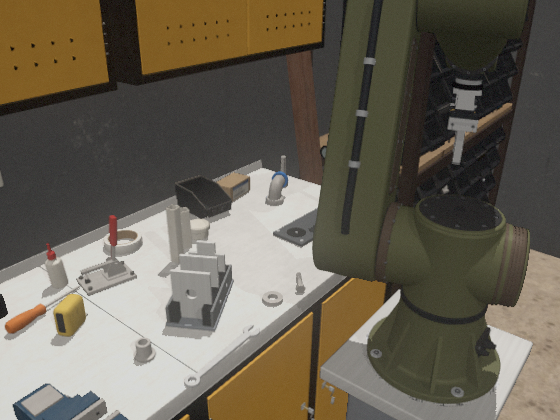

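View pics/top1.png

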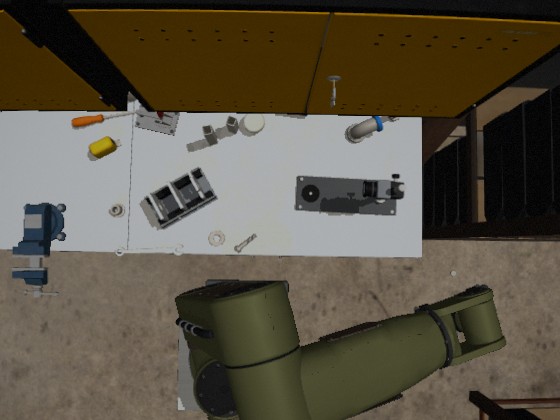

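The scene view shows the rack near (200,285), with three plates. The top view shows the rack at (180,198), the stand at (350,195) with its disc at (311,193), and the column at about (396,190). I'll zoom in on these.

```bash
python3 - <<'E'
from h import *
s=np.load("pics/scene.npz");t=np.load("pics/top.npz")
a=cv2.resize(s["img"][230:335,155:250],(380,420),interpolation=cv2.INTER_CUBIC)
b=cv2.resize(t["img"][160:235,135:220],(400,353),interpolation=cv2.INTER_CUBIC)
c=cv2.resize(t["img"][165:225,285:415],(520,240),interpolation=cv2.INTER_CUBIC)
o=np.zeros((600,800,3),np.uint8);o[:420,:380]=a;o[:353,400:]=b;o[356:596,280:]=c
cv2.imwrite("pics/zoom.png",o)
X=t["X"]
def fit(mask):
    P=X[mask][:,:2].astype(np.float32);r=cv2.minAreaRect(P);return r,len(P)
z=X[...,2];v,u=np.mgrid[0:420,0:560]
rk=(u>130)&(u<225)&(v>155)&(v<240)
print("rack top",fit(rk&(abs(z-48)<6)))
hi=rk&(z>70)
n,l,st,ce=cv2.connectedComponentsWithStats(hi.astype(np.uint8))
for i in range(1,n):
    if st[i,4]>8: print(st[i],fit(l==i),np.nanpercentile(X[l==i][:,2],[10,50,90]))
sd=(u>290)&(u<410)&(v>170)&(v<220)
print("foot",fit(sd&(abs(z-10)<5)))
for lo,h in((120,400),(260,400)):
    q=sd&(z>lo)&(z<h);print("head/col",fit(q),np.nanpercentile(X[q][:,2],[5,50,95]))
g=t["img"].mean(2);dm=(u>299)&(u<324)&(v>180)&(v<206)&(g<45);print("disc",dm.sum(),np.nanmean(X[dm],0))
E
```

```text
rack top (((454.72998046875, 158.94744873046875), (99.7547836303711, 174.22569274902344), 31.18887710571289), 809)
[187 172  18  27 111] (((485.8045349121094, 108.22340393066406), (80.99458312988281, 8.6561279296875), 30.665016174316406), 111) [ 84.34392422  94.58688388 119.08823691]
[167 182  19  28 141] (((454.0660400390625, 158.58609008789062), (79.1507339477539, 9.240827560424805), 29.66442108154297), 141) [ 81.40859497 115.06866898 119.83631175]
[147 193  21  28 172] (((423.76678466796875, 208.78036499023438), (81.337890625, 9.355320930480957), 30.975540161132812), 172) [ 82.92360348 115.19110132 120.13301726]
foot (((474.00201416015625, -327.99652099609375), (139.71270751953125, 341.576416015625), 1.0676052570343018), 2543)
head/col (((478.5376281738281, -379.9649658203125), (99.0365219116211, 63.93239212036133), 89.60000610351562), 760) [202.471855   222.3308348  271.62412376]
head/col (((469.1435852050781, -412.1695556640625), (16.34528923034668, 16.897214889526367), 89.68785095214844), 47) [265.84286783 273.41013124 279.16473265]
disc 262 [ 474.44853893 -214.74221624   10.38647413]
```

View pics/zoom.png

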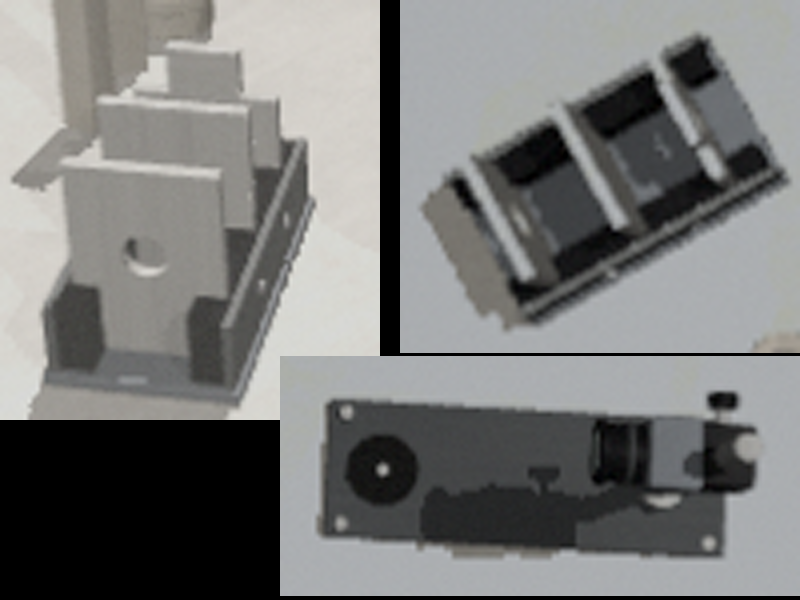

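The tabbed plate is the one with the smallest y, at about (486,108), and its own x lies at about 31°. The camera looks along roughly world +y. Next I refine the stand's yaw and the cabinet edge, and check the wrist view.

```bash
python3 - <<'E'
from h import *
t=np.load("pics/top.npz");X=t["X"];z=X[...,2];img=t["img"];v,u=np.mgrid[0:420,0:560];g=img.mean(2)
# foot outline: dark vs bench
m=((u>285)&(u<415)&(v>165)&(v<225)&(g<110)).astype(np.uint8)
P=X[(m>0)&(abs(z-10)<4)]
print("foot",cv2.minAreaRect(P[:,:2].astype(np.float32)))
# edge fits : near-x (bottom) and far-x edges per column
for f in("top","bot"):
    q=[]
    for c in range(298,360):
        r=np.where((m[:,c]>0)&(abs(z[:,c]-10)<4))[0]
        if len(r): q.append(X[r[0] if f=="top" else r[-1],c])
    q=np.array(q);p=np.polyfit(q[:,1],q[:,0],1);p=np.polyfit(q[:,1][abs(np.polyval(p,q[:,1])-q[:,0])<4],q[:,0][abs(np.polyval(p,q[:,1])-q[:,0])<4],1);print(f,p,np.polyval(p,-214.7))
cab=(z>430)&(z<470)&(v<112);print("cab front x",np.nanpercentile(X[cab][:,0],[0.5,2,10]))
sd=(u>340)&(u<410)&(v>170)&(v<220)
q=X[sd&(z>190)&(z<262)];h=np.histogram(q[:,2],np.arange(190,262,3));print(*zip(h[1].astype(int),h[0]))
q=q[abs(q[:,2]-222)<4];print("headtop",cv2.minAreaRect(q[:,:2].astype(np.float32)),np.median(q,0))
img,d,Xw,mm=cloud("wrist");np.savez("pics/w0.npz",img=img,X=Xw);cv2.imwrite("pics/w0.png",img)
R=np.array(mm["R"]);print(-R.T@mm["t"],R, mm["K"][0])
E
```

```text
foot ((475.0577087402344, -321.65106201171875), (113.9509048461914, 300.893798828125), 1.1043299436569214)
top [3.65838561e-02 5.31162601e+02] 523.3080468699641
bot [3.98358426e-02 4.37499556e+02] 428.9468005252212
cab front x [596.29832854 596.92626993 597.88756331]
(np.int64(190), np.int64(6)) (np.int64(193), np.int64(5)) (np.int64(196), np.int64(8)) (np.int64(199), np.int64(7)) (np.int64(202), np.int64(18)) (np.int64(205), np.int64(23)) (np.int64(208), np.int64(25)) (np.int64(211), np.int64(40)) (np.int64(214), np.int64(49)) (np.int64(217), np.int64(82)) (np.int64(220), np.int64(142)) (np.int64(223), np.int64(161)) (np.int64(226), np.int64(99)) (np.int64(229), np.int64(17)) (np.int64(232), np.int64(5)) (np.int64(235), np.int64(0)) (np.int64(238), np.int64(3)) (np.int64(241), np.int64(2)) (np.int64(244), np.int64(3)) (np.int64(247), np.int64(3)) (np.int64(250), np.int64(1)) (np.int64(253), np.int64(4)) (np.int64(256), np.int64(2))
headtop ((470.27313232421875, -380.4859313964844), (45.407596588134766, 96.8940658569336), 1.092374324798584) [ 468.32656177 -382.37127521  222.51320953]
[ 263.09977311 -490.6192677   384.00032331] [[ 0.33848768 -0.94096761 -0.00245831]
 [-0.90389621 -0.32587614  0.27708552]
 [-0.26152961 -0.09156797 -0.96084212]] [314.62273003   0.         277.83983356]
```

View pics/w0.png

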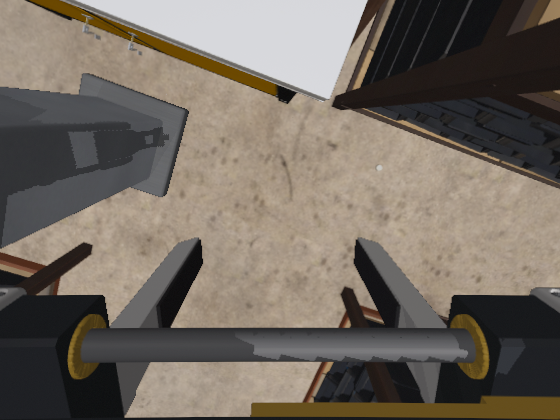

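The wrist view shows mostly floor, with the bench edge at the top. I'll go around the stand, higher up, and look down on it from closer.

>>> jog_arm(
  rows=[1.7, 2.7, 1.5, 0, 0, -0.04, 0.55, 1.7, 2.7, 1.5, 0, 0, -0.04, 0.55, 1.7, 2.7, 1.5, 0, 0, -0.04, 0.55, 1.7, 2.7, 1.5, 0, 0, -0.04, 0.55, 1.7, 2.7, 1.5, 0, 0, -0.04, 0.55, 1.7, 2.7, 1.5, 0, 0, -0.04, 0.55, 1.7, 2.7, 1.5, 0, 0, -0.04, 0.55, 1.7, 2.7, 1.5, 0, 0, -0.04, 0.55, 0, 0, 0, 0, 0, 0, 0.55, 0, 0, 0, 0, 0, 0, 0.55, 0, 0, 0, 0, 0, 0, 0.55],
)

```text
clock: 1.07
eef_pos: [322.2, -301.6, 332.9]
eef_rot: [-3.141, 0.001, 0.027]
wrist_force: [0.5, 0.8, -0.1]
finger_gap: 42.4
finger_force: 0.0
```

```bash
python3 - <<'E'
from h import *
s=manip.read_state();print(s["eef_pos"],s["eef_rot"],s["finger_gap"],s["joints"])
A=[];B=None
img,d,X,m=cloud("wrist")
for i in range(5): A.append(cloud("wrist")[2])
X=np.nanmedian(A,0);np.savez("pics/w1.npz",img=img,X=X);cv2.imwrite("pics/w1.png",img)
img,d,X,m=cloud("scene");np.savez("pics/s2.npz",img=img,X=X)
img2=cv2.resize(img[100:300,200:400],(400,400));w=np.zeros((420,800,3),np.uint8)
i1=cv2.imread("pics/w1.png");o=np.zeros((420,800,3),np.uint8);o[:,:400]=cv2.resize(i1,(560,420))[:,:400] if 0 else cv2.resize(i1,(400,420));o[:400,400:]=img2;cv2.imwrite("pics/c1.png",o)
E
```

```text
[ 322.18974148 -301.60968569  332.91358153] [-3.14118735e+00  6.27342903e-04  2.67008196e-02] 42.38395264739904 [-8.35317777e-01 -1.55402036e-02  1.60624483e+00 -2.12473613e-04
  1.55160406e+00  7.08782011e-01]
```

View pics/c1.png

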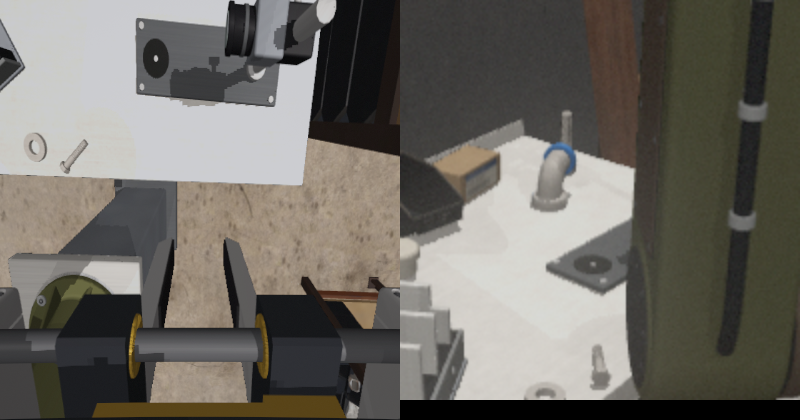

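The wrist view (scaled) shows the disc at (155,58), which is (217,58) in the full image, the head at about (255,30) and the column at (325,10). I'll fit these from the close-range depth.

```bash
cat > fit.py <<'E'
from h import *
def stand(f):
    t=np.load(f);X=t["X"];z=X[...,2];g=t["img"].mean(2);v,u=np.mgrid[0:420,0:560]
    near=(abs(X[...,0]-474)<75)&(X[...,1]>-440)&(X[...,1]<-140)
    ft=near&(abs(z-10)<6)&(g<110)
    P=X[ft];print("foot z",np.median(P[:,2]))
    for s in(0,1):
        q=[]
        for c in range(560):
            r=np.where(ft[:,c])[0]
            if len(r)>8:
                q.append(X[r[-1] if s else r[0],c])
        q=np.array(q); 
        for k in range(4):
            p=np.polyfit(q[:,1],q[:,0],1);e=abs(np.polyval(p,q[:,1])-q[:,0]);q=q[e<max(2,np.median(e)*2)]
        print("edge",len(q),p,"x@-214:",np.polyval(p,-214),q[:,1].min(),q[:,1].max())
    dm=(np.hypot(X[...,0]-475,X[...,1]+214)<34)&(g<42)&(abs(z-10)<8)
    n,l,st,c=cv2.connectedComponentsWithStats(dm.astype(np.uint8));i=1+st[1:,4].argmax()
    D=X[l==i];(cx,cy),r=cv2.minEnclosingCircle(D[:,:2].astype(np.float32));print("disc",len(D),D.mean(0),(cx,cy,r))
    hd=near&(z>205)&(z<240);h=X[hd];hh=np.histogram(h[:,2],np.arange(205,240,2));print(hh[0])
    pk=hh[1][hh[0].argmax()]+1;h=h[abs(h[:,2]-pk)<3];print("headtop z",np.median(h[:,2]),len(h),cv2.minAreaRect(h[:,:2].astype(np.float32)))
    c=X[(abs(X[...,0]-469)<30)&(abs(X[...,1]+412)<30)&(z>268)&(z<285)]
    if len(c)>5: print("col",len(c),c.mean(0),c[:,2].max(),cv2.minAreaRect(c[:,:2].astype(np.float32)))
if __name__=="__main__":
    import sys;stand(sys.argv[1])
E
python3 fit.py pics/w1.npz
```

```text
foot z 9.805014937087332
edge 100 [2.55563105e-01 5.82847478e+02] x@-214: 528.156973891412 -438.29460835100286 -177.24902924212688
edge 180 [3.74898325e-02 4.37243747e+02] x@-214: 429.22092279211495 -439.8087521786692 -170.3372387590313
disc 1022 [ 478.73351523 -211.89257198   10.93544642] (478.45062255859375, -211.7540283203125, 25.28373908996582)
[  79  108  109  160  201  274  376  659 1780  760 1830   30   28   32
   28   33   35]
headtop z 225.30493271686524 2620 ((469.5458984375, -379.2323913574219), (40.61783981323242, 93.4631118774414), 0.6727496385574341)
col 672 [ 469.23105029 -410.00820424  273.75187813] 275.8134236584895 ((469.1005859375, -410.9779052734375), (17.710233688354492, 13.566605567932129), 84.63159942626953)
```

```bash
python3 - <<'E'
from h import *
for f in("w1","top"):
    t=np.load(f"pics/{f}.npz");X=t["X"];z=X[...,2]
    d=np.array([.0375,.9993]);o=np.array([469.2,-411]);s=(X[...,:2]-o)@d;q=(X[...,:2]-o)@np.array([d[1],-d[0]])
    for a in range(-20,100,8):
        k=(s>=a)&(s<a+8)&(abs(q)<12)&(z>190)&(z<290);k2=(s>=a)&(s<a+8)&(abs(q)<40)&(z>205)&(z<240)
        if k.sum()>3: print(f,a,k.sum(),np.nanpercentile(z[k],[10,50,90]).round(1),"q",np.nanpercentile(q[k2],[3,97]).round(1))
    k=(np.hypot(s,q)<7)&(z>265);print("coltop",k.sum(),np.median(z[k]))
E
```

```text
w1 -20 107 [221.6 222.2 222.8] q [-17.5  -1. ]
w1 -12 256 [222.1 273.8 274.9] q [-17.6  20.9]
w1 -4 612 [222.6 270.1 274.9] q [-17.5  21. ]
w1 4 1072 [222.3 246.9 274. ] q [-17.4  20.1]
w1 12 307 [222.  223.  225.6] q [-19.5  19.8]
w1 20 351 [224.9 225.4 225.9] q [-21.1  18.4]
w1 28 353 [224.9 225.4 226. ] q [-21.1  18.2]
w1 36 350 [224.8 225.4 225.9] q [-21.   17.6]
w1 44 404 [219.  224.4 225.6] q [-20.5  18.3]
w1 52 331 [217.1 220.4 221.9] q [-16.3  17.4]
w1 60 353 [217.  220.3 221.7] q [-16.2  17.6]
w1 68 335 [217.3 220.5 222.6] q [-16.5  18.3]
w1 76 299 [198.8 218.4 222.9] q [-17.3  18.5]
coltop 510 274.4593010302832
top -20 6 [219.8 221.5 222.7] q [-19.5  18. ]
top -12 15 [222.1 271.6 277. ] q [-20.2  39.1]
top -4 40 [221.9 272.1 276.4] q [-20.3  37.1]
top 4 63 [219.8 230.7 274.5] q [-20.1  35.8]
top 12 28 [220.2 224.7 226.7] q [-22.7  18.6]
top 20 30 [221.3 225.1 228.8] q [-22.6  20.2]
top 28 28 [222.  226.3 228.6] q [-22.9  22.3]
top 36 32 [222. 225. 228.] q [-22.8  21.4]
top 44 36 [219.4 222.6 227.1] q [-22.1  19.8]
top 52 31 [216.4 220.7 223. ] q [-18.3  17.3]
top 60 33 [216.1 218.7 222.3] q [-18.2  16.8]
top 68 28 [217.1 221.3 225. ] q [-19.2  16.5]
top 76 30 [198.9 214.7 225.3] q [-17.1  16.4]
coltop 29 273.4101312442585
```

>>> jog_arm(
  rows=[1, 3.4, -0.3, 0, 0, 0.047, 0.55, 1, 3.4, -0.3, 0, 0, 0.047, 0.55, 1, 3.4, -0.3, 0, 0, 0.047, 0.55, 1, 3.4, -0.3, 0, 0, 0.047, 0.55, 1, 3.4, -0.3, 0, 0, 0.047, 0.55, 1, 3.4, -0.3, 0, 0, 0.047, 0.55, 1, 3.4, -0.3, 0, 0, 0.047, 0.55, 1, 3.4, -0.3, 0, 0, 0.047, 0.55, 1, 3.4, -0.3, 0, 0, 0.047, 0.55, 1, 3.4, -0.3, 0, 0, 0.047, 0.55, 1, 3.4, -0.3, 0, 0, 0.047, 0.55, 0, 0, 0, 0, 0, 0, 0.55, 0, 0, 0, 0, 0, 0, 0.55, 0, 0, 0, 0, 0, 0, 0.55],
)

```text
clock: 2.58
eef_pos: [432.3, 72.1, 300.4]
eef_rot: [3.142, 0.0, 0.542]
wrist_force: [-0.7, -0.2, -0.1]
finger_gap: 42.4
finger_force: 0.0
```

```bash
python3 - <<'E'
from h import *
s=manip.read_state();print(s["eef_pos"],s["eef_rot"],s["finger_gap"])
img,d,X,m=cloud("wrist");X=np.nanmedian([X]+[cloud("wrist")[2] for i in range(4)],0)
np.savez("pics/w2.npz",img=img,X=X);cv2.imwrite("pics/w2.png",img)
z=X[...,2]
m=(z>112)&(z<126)&(np.hypot(X[...,0]-455,X[...,1]-158)<110)
n,l,st,ce=cv2.connectedComponentsWithStats(m.astype(np.uint8))
for i in range(1,n):
    if st[i,4]>60:
        P=X[l==i];print(st[i],cv2.minAreaRect(P[:,:2].astype(np.float32)),np.median(P,0))
t=np.load("pics/top.npz")["X"];k=(np.hypot(t[...,0]-486,t[...,1]-108)<170)&(t[...,2]>60)&(t[...,2]<420)
import collections
c=collections.defaultdict(list)
for p in t[k]: c[(int(p[0]//20*20),int(p[1]//20*20))].append(p[2])
print({q:int(max(w)) for q,w in c.items() if len(w)>3})
E
```

```text
[432.33839919  72.07357807 300.35365656] [3.14158347e+00 3.77133336e-04 5.42324606e-01] 42.40169432302265
[158  89  17  76 687] ((427.14434814453125, 211.16265869140625), (79.37784576416016, 8.74793815612793), 30.55519676208496) [429.00527038 211.1828999  117.86741934]
[215  90  12  75 613] ((457.9309387207031, 159.86790466308594), (78.71107482910156, 8.183124542236328), 30.739425659179688) [459.95282618 160.65333226 117.73182245]
[272 110   7  37 259] ((488.55810546875, 108.47254943847656), (38.21672058105469, 6.700798988342285), 30.751251220703125) [488.83479505 108.65183332 117.78185529]
{(640, 60): 144, (620, 60): 147, (620, 80): 148, (600, 80): 149, (600, 60): 145, (500, 120): 117, (500, 100): 119, (480, 100): 122, (480, 160): 120, (460, 160): 122, (460, 100): 121, (460, 80): 121, (440, 220): 121, (440, 160): 119, (440, 140): 120, (440, 80): 94, (440, 200): 117, (420, 200): 123, (420, 140): 122, (420, 120): 121, (400, 200): 122, (400, 180): 124, (380, 180): 122}
```

View pics/w2.png

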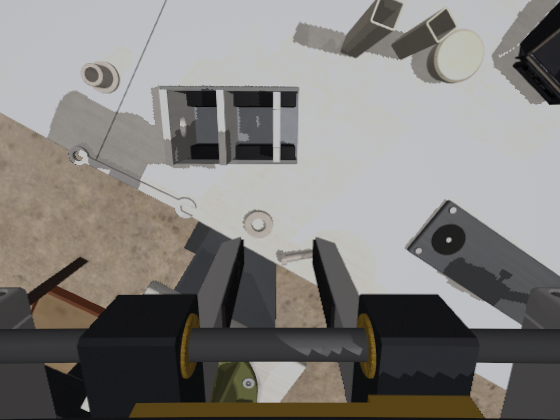

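The picture shows the tab plate's top edge at (276,127), the rightmost of the three. The other two plates are at (222,127) and (165,125). I'll hover over the tab.

>>> jog_arm(
  rows=[0.92, 0.6, -2.5, 0, 0, -0.005, 0.55, 0.92, 0.6, -2.5, 0, 0, 0, 0.55, 0.92, 0.6, -2.5, 0, 0, 0, 0.55, 0.92, 0.6, -2.5, 0, 0, 0, 0.55, 0.92, 0.6, -2.5, 0, 0, 0, 0.55, 0.92, 0.6, -2.5, 0, 0, 0, 0.55, 0, 0, 0, 0, 0, 0, 0.55, 0, 0, 0, 0, 0, 0, 0.55, 0, 0, 0, 0, 0, 0, 0.55],
)

```text
clock: 3.58
eef_pos: [487.9, 108.1, 152.0]
eef_rot: [3.141, -0.001, 0.537]
wrist_force: [0.1, 0.3, -0.3]
finger_gap: 42.2
finger_force: 0.0
```

```bash
python3 - <<'E'
from h import *
s=manip.read_state();print(s["eef_pos"],s["eef_rot"],s["finger_gap"])
img,d,X,m=cloud("wrist");X=np.nanmedian([X]+[cloud("wrist")[2] for i in range(4)],0)
cv2.imwrite("pics/w3.png",img);z=X[...,2]
m=(z>112)&(z<124)&(np.hypot(X[...,0]-488,X[...,1]-108)<40)
n,l,st,ce=cv2.connectedComponentsWithStats(m.astype(np.uint8))
for i in range(1,n):
    if st[i,4]>60:
        P=X[l==i];print(st[i],cv2.minAreaRect(P[:,:2].astype(np.float32)),np.median(P,0))
E
```

```text
[487.87020083 108.14412898 151.96606884] [ 3.14098073e+00 -1.34830176e-03  5.37347517e-01] 42.20297100520373
[272 205  12  56 642] ((489.09405517578125, 108.53534698486328), (39.648162841796875, 7.801222324371338), 30.966196060180664) [490.63530085 109.37790951 117.74083123]
```

View pics/w3.png

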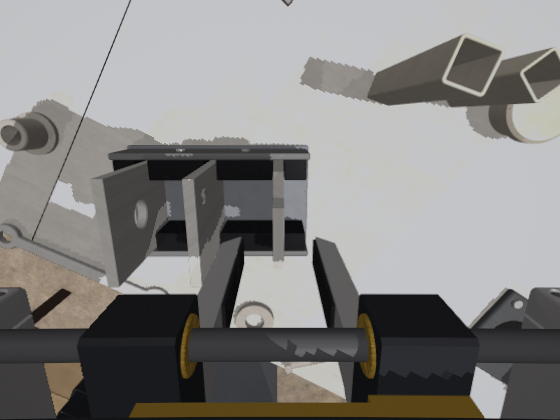

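The tab at column 278 lies midway between the fingers (242 and 315), so I descend and grip.

>>> jog_arm(
  rows=[0.1, 0.05, -1.5, 0, 0, 0, 0.55, 0, 0, -1.5, 0, 0, 0, 0.55, 0, 0, -1.5, 0, 0, 0, 0.55, 0, 0, -1.5, 0, 0, 0, 0.55, 0, 0, 0, 0, 0, 0, 0.55, 0, 0, 0, 0, 0, 0, 0.6, 0, 0, 0, 0, 0, 0, 0.7, 0, 0, 0, 0, 0, 0, 0.8, 0, 0, 0, 0, 0, 0, 0.9, 0, 0, 0, 0, 0, 0, 1, 0, 0, 0, 0, 0, 0, 1, 0, 0, 0, 0, 0, 0, 1, 0, 0, 0, 0, 0, 0, 1, 0, 0, 0, 0, 0, 0, 1],
  newtons=35,
)

```text
clock: 5.0
eef_pos: [488.8, 109.1, 90.8]
eef_rot: [3.141, -0.0, 0.538]
wrist_force: [-1.7, 0.0, 4.8]
finger_gap: 8.0
finger_force: 35.0
```

>>> jog_arm(
  rows=[0, 0, 0.5, 0, 0, 0, 1, 0, 0, 0.7, 0, 0, 0, 1, 0, 0, 0.9, 0, 0, 0, 1, 0, 0, 1, 0, 0, 0, 1, 0, 0, 1, 0, 0, 0, 1, 0, 0, 1, 0, 0, 0, 1, 0, 0, 1.4, 0, 0, 0, 1, 0, 0, 1.4, 0, 0, 0, 1, 0, 0, 1.4, 0, 0, 0, 1, 0, 0, 1.4, 0, 0, 0, 1, 0, 0, 1.4, 0, 0, 0, 1, 0, 0, 1.4, 0, 0, 0, 1, 0, 0, 0, 0, 0, 0, 1, 0, 0, 0, 0, 0, 0, 1],
)

```text
clock: 6.17
eef_pos: [488.7, 109.1, 226.0]
eef_rot: [3.141, -0.001, 0.538]
wrist_force: [0.0, -0.1, -2.0]
finger_gap: 7.7
finger_force: 35.0
```

>>> jog_arm(
  rows=[-0.1, -1, 0, 0, 0, -0.03, 1, -0.1, -2, 0, 0, 0, -0.05, 1, -0.1, -2, 0, 0, 0, -0.05, 1, -0.1, -2, 0, 0, 0, -0.05, 1, -0.1, -2, 0, 0, 0, -0.05, 1, -0.1, -2, 0, 0, 0, -0.05, 1, -0.1, -2, 0, 0, 0, -0.05, 1, -0.1, -2, 0, 0, 0, -0.05, 1, -0.1, -2, 0, 0, 0, -0.05, 1, -0.1, -2, 0, 0, 0, -0.05, 1, -0.1, -2, 0, 0, 0, -0.05, 1, 0, -1, 0, 0, 0, -0.045, 1, 0, 0, 0, 0, 0, 0, 1, 0, 0, 0, 0, 0, 0, 1, 0, 0, 0, 0, 0, 0, 1],
)

```text
clock: 7.42
eef_pos: [477.3, -110.6, 225.0]
eef_rot: [-3.141, 0.001, -0.036]
wrist_force: [0.1, 0.1, -2.4]
finger_gap: 7.5
finger_force: 35.0
```

```bash
python3 - <<'E'
from h import *
s=manip.read_state();print(s["eef_pos"],s["eef_rot"],s["finger_gap"],s["joints"])
for n in("wrist","scene","top"):
    img,d,X,m=cloud(n);X=np.nanmedian([X]+[cloud(n)[2] for i in range(4)],0);np.savez(f"pics/{n}4.npz",img=img,X=X)
    cv2.imwrite(f"pics/{n}4.png",img)
a=cv2.imread("pics/wrist4.png");b=cv2.imread("pics/scene4.png");c=cv2.imread("pics/top4.png")
o=np.zeros((600,800,3),np.uint8);o[:300,:400]=cv2.resize(a,(400,300));o[:300,400:]=cv2.resize(b,(400,300));o[300:,:400]=cv2.resize(c[130:265,230:410],(400,300));o[300:,400:]=cv2.resize(b[140:320,220:460],(400,300));cv2.imwrite("pics/c4.png",o)
E
python3 fit.py pics/wrist4.npz; python3 fit.py pics/top4.npz
```

```text
[ 477.30260532 -110.62915841  224.96665876] [-3.14122652e+00  8.59488333e-04 -3.64662537e-02] 7.537787619837306 [-3.02596873e-01  1.56623887e-01  1.66952448e+00  1.31427677e-04
  1.31636982e+00  1.30463273e+00]
foot z 9.653324119507737
edge 224 [3.85020477e-02 5.36369049e+02] x@-214: 528.1296109843661 -438.26283988775884 -173.1896835107019
edge 182 [3.58615156e-02 4.38583806e+02] x@-214: 430.90944140878366 -401.6708395275915 -169.86067324763738
disc 1253 [ 479.51990595 -211.19316418   10.69904994] (479.23638916015625, -211.1356201171875, 25.743175506591797)
[0 0 0 0 0 0 0 0 0 0 0 0 0 0 0 0 0]
headtop z nan 0 ((0.0, 0.0), (0.0, 0.0), 0.0)
foot z 9.49189310402543
edge 70 [-2.59155645e-01  4.29847366e+02] x@-214: 485.30667388658077 -406.55376408131565 -177.30920857323648
edge 85 [3.69114915e-02 4.35700037e+02] x@-214: 427.80097795586664 -438.18911470587244 -177.7787612915622
disc 97 [ 466.57469205 -214.75907315   10.5329709 ] (477.76727294921875, -210.8507843017578, 25.911272048950195)
[ 14  17  21  28  26  18  36  80 112 137 133  23   0   1   4   1   1]
headtop z 224.25253363884377 382 ((470.16668701171875, -379.7501220703125), (45.350364685058594, 96.18235778808594), 0.26574182510375977)
col 42 [ 468.26764898 -410.83229174  274.35001591] 277.1682585779961 ((469.2977294921875, -411.9530029296875), (16.838111877441406, 14.842598915100098), 1.6718130111694336)
  return _methods._mean(a, axis=axis, dtype=dtype,
  ret = ret.dtype.type(ret / rcount)
```

View pics/c4.png

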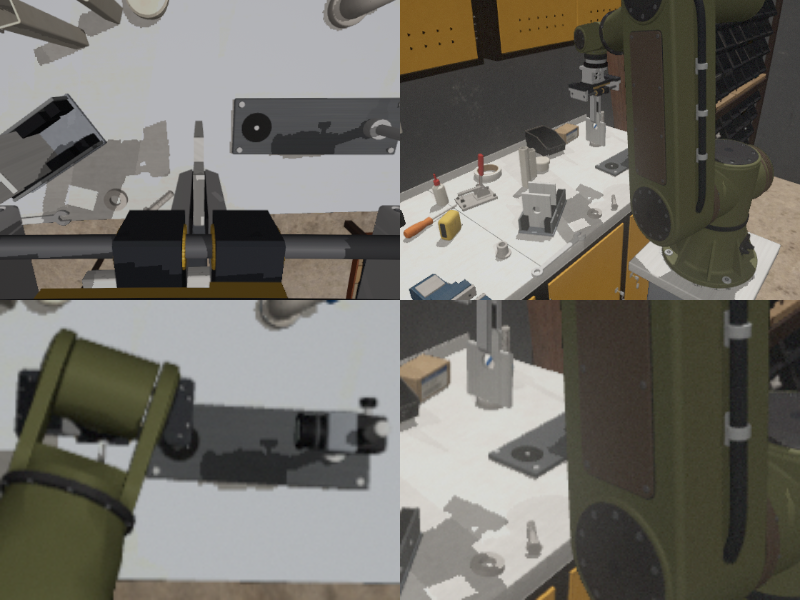

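Quick cross-check: the plate pose and the disc, both measured in the scene camera, where both are visible.

```bash
python3 - <<'E'
from h import *
for n in("scene4","wrist4"):
    t=np.load(f"pics/{n}.npz");X=t["X"];z=X[...,2];g=t["img"].mean(2)
    k=(z>135)&(z<215)&(abs(X[...,0]-477)<55)&(abs(X[...,1]+110)<14)
    P=X[k];print(n,len(P))
    if len(P)>60:
        lo=P[(P[:,2]<215)];c=np.median(lo,0)
        for i in range(3):
            A=np.c_[lo[:,0],lo[:,2],np.ones(len(lo))];co=np.linalg.lstsq(A,lo[:,1],rcond=None)[0];e=lo[:,1]-A@co;lo=lo[abs(e)<max(1.5,2*e.std())]
        print("plane dy/dx,dy/dz,y0@477,180",co[:2],co@[477.3,180,1])
        b=lo[(lo[:,2]>150)&(lo[:,2]<185)];print("x ext",np.percentile(b[:,0],[1,99]),"z ext",np.percentile(lo[:,2],[.5,99.5]))
        # window: pixels inside bbox w/o plate
        m=k.astype(np.uint8);hole=(cv2.morphologyEx(m,cv2.MORPH_CLOSE,np.ones((15,15)))-m)
        nn,l,st,ce=cv2.connectedComponentsWithStats(hole);i=1+st[1:,4].argmax();u,v=ce[i];print("hole px",u,v,st[i])
        m_=manip.camera_model(n[:-1])
        if n=="scene4":
            r=cv2.undistortPoints(np.array([[[u,v]]]),np.array(m_["K"]),np.array([m_["k1"],0,0,0.]))[0,0];R=np.array(m_["R"]);C=-R.T@m_["t"];d=R.T@np.r_[r,1]
            nrm=np.array([-co[0],1,-co[1]]);s=(co[2]-nrm@C)/(nrm@d);print("window face pt",C+s*d)
    dm=(np.hypot(X[...,0]-477,X[...,1]+212)<36)&(g<60)&(abs(z-10)<8)
    nn,l,st,ce=cv2.connectedComponentsWithStats(dm.astype(np.uint8));i=1+st[1:,4].argmax();D=X[l==i];print("disc",len(D),cv2.minAreaRect(D[:,:2].astype(np.float32)),D.mean(0))
    if n=="wrist4":
        k=(z>240)&(z<262)&(abs(X[...,0]-477)<60)&(abs(X[...,1]+110)<8);Q=X[k]
        print("tabtop",len(Q),Q.min(0) if len(Q) else 0,Q.max(0) if len(Q) else 0)
        k=(z>215)&(z<232)&(abs(X[...,0]-477)<60)&(abs(X[...,1]+110)<8);Q=X[k];print("shoulder",len(Q),cv2.minAreaRect(Q[:,:2].astype(np.float32)),Q.max(0))
E
```

```text
scene4 746
plane dy/dx,dy/dz,y0@477,180 [-0.03636546 -0.0013189 ] -106.25678890209898
x ext [438.44173775 517.92550791] z ext [143.1095429 214.6530519]
hole px 273.030303030303 176.21212121212122 [271 172   5   9  33]
window face pt [ 475.80172441 -106.23480594  204.64371802]Traceback (most recent call last):
  File "<stdin>", line 20, in <module>
ValueError: attempt to get argmax of an empty sequence
```

```bash
python3 - <<'E'
from h import *
for n in("scene4","wrist4"):
    t=np.load(f"pics/{n}.npz");X=t["X"];z=X[...,2];g=t["img"].mean(2)
    r=np.hypot(X[...,0]-477,X[...,1]+212);k=(r<60)&(abs(z-10)<8)
    f=np.median(g[k]);dm=(r<36)&(g<f*0.72)&(abs(z-10)<8);print(n,f,g[k].min())
    nn,l,st,ce=cv2.connectedComponentsWithStats(dm.astype(np.uint8))
    if nn>1:
        i=1+st[1:,4].argmax();D=X[l==i];print("disc",len(D),cv2.minEnclosingCircle(D[:,:2].astype(np.float32)),D.mean(0))
    k=(z>210)&(z<260)&(abs(X[...,0]-490)<60)&(abs(X[...,1]+110)<7);Q=X[k]
    if len(Q):
        print(len(Q),np.percentile(Q,[1,50,99],axis=0).round(1).tolist())
        S=Q[(Q[:,2]<222)&(Q[:,0]>500)];print("shoulder",len(S),np.percentile(S,[1,50,99],axis=0).round(1).tolist() if len(S) else 0)
E
```

```text
scene4 102.66666666666667 66.0
disc 85 ((478.7097473144531, -209.56988525390625), 24.656267166137695) [ 474.9734953  -209.06565679   11.09627759]
238 [[437.9, -115.4, 210.2], [464.4, -106.5, 222.9], [517.1, -103.5, 258.6]]
shoulder 28 [[500.6, -109.4, 210.1], [510.8, -107.3, 214.7], [517.5, -105.9, 221.2]]
wrist4 78.66666666666667 24.666666666666668
disc 1315 ((478.9713134765625, -211.21145629882812), 26.242952346801758) [ 479.63346418 -211.15121955   10.68647189]
2292 [[458.6, -116.6, 214.5], [488.1, -110.8, 251.8], [517.4, -103.4, 258.2]]
shoulder 64 [[517.1, -115.8, 211.7], [517.3, -112.0, 216.6], [517.6, -108.1, 221.9]]
```

Everything agrees: the plate's centre is at x≈477.5, mid-plane y≈-110.4. The target in the same (wrist) frame is (479.0, -211.3) with the lens axis at z≈202.6. Moving in.

>>> jog_arm(
  rows=[0.02, -0.5, 0.04, 0, 0, 0, 1, 0.02, -0.8, 0, 0, 0, 0, 1, 0.02, -1, 0, 0, 0, 0, 1, 0.02, -1, 0, 0, 0, 0, 1, 0.02, -1, 0, 0, 0, 0, 1, 0.02, -1, 0, 0, 0, 0, 1, 0.02, -1, 0, 0, 0, 0, 1, 0.02, -1, 0, 0, 0, 0, 1, 0, -1, 0, 0, 0, 0, 1, 0, -0.8, 0, 0, 0, 0, 1, 0, -0.6, 0, 0, 0, 0, 1, 0, -0.4, 0, 0, 0, 0, 1, 0, 0, 0, 0, 0, 0, 1, 0, 0, 0, 0, 0, 0, 1, 0, 0, 0, 0, 0, 0, 1, 0, 0, 0, 0, 0, 0, 1],
)

```text
clock: 9.5
eef_pos: [479.3, -211.6, 225.9]
eef_rot: [3.142, -0.0, -0.037]
wrist_force: [-0.1, -0.9, -1.7]
finger_gap: 7.8
finger_force: 35.0
```

```bash
python3 - <<'E'
from h import *
s=manip.read_state();print(s["eef_pos"],s["eef_rot"],s["finger_gap"],s["wrist_force"])
for n in("wrist","scene"):
    img,d,X,m=cloud(n);X=np.nanmedian([X]+[cloud(n)[2] for i in range(4)],0);np.savez(f"pics/{n}5.npz",img=img,X=X);cv2.imwrite(f"pics/{n}5.png",img)
    z=X[...,2]
    k=(z>135)&(z<222)&(abs(X[...,0]-479)<60)&(abs(X[...,1]+211)<10);P=X[k];print(n,len(P))
    if len(P)>20:
        print(np.percentile(P,[1,50,99],axis=0).round(1).tolist())
        if n=="scene": A=np.c_[P[:,0]-479,P[:,2]-190,np.ones(len(P))];print(np.linalg.lstsq(A,P[:,1],rcond=None)[0])
    k=(abs(X[...,0]-479)<23)&(X[...,1]<-300)&(X[...,1]>-440)&(z>150)&(z<290);print("head pts",k.sum())
    if k.sum()>50:
        for a in range(-420,-310,10):
            q=k&(abs(X[...,1]-a)<5)&(z<235)
            if q.sum()>10: print(a,q.sum(),np.percentile(z[q],[50,90,98]).round(1))
        e=(X[...,1]<-300)&(X[...,1]>-380)&(z>205)&(z<235);print("x ext",np.percentile(X[e][:,0],[1,99]))
a=cv2.imread("pics/wrist5.png");b=cv2.imread("pics/scene5.png")
o=np.zeros((420,800,3),np.uint8);o[:,:560]=a;o[:420,560:]=cv2.resize(b[100:275,210:310],(240,420));cv2.imwrite("pics/c5.png",o)
E
```

```text
[ 479.28989854 -211.60063485  225.90528547] [ 3.14156277e+00 -1.19424256e-04 -3.67188151e-02] 7.755410253557161 [-0.05611339 -0.94017884 -1.67847659]
wrist 299
[[488.1, -219.7, 146.6], [519.1, -213.0, 197.6], [519.3, -204.0, 221.8]]
head pts 8068
-390 128 [195.6 205.6 208.1]
-380 441 [217.9 225.7 226. ]
-370 1408 [225.4 225.9 226.1]
-360 2099 [220.  225.1 225.7]
-350 1037 [218.8 222.  222.6]
-340 827 [219.3 222.2 223.3]
-330 2121 [208.7 220.8 223.1]
x ext [453.4879015  496.35172126]
scene 672
[[441.4, -214.2, 143.5], [481.7, -207.6, 179.8], [519.5, -204.0, 220.6]]
[-4.07625935e-02 -5.67606203e-03 -2.07630350e+02]
head pts 0
```

View pics/c5.png

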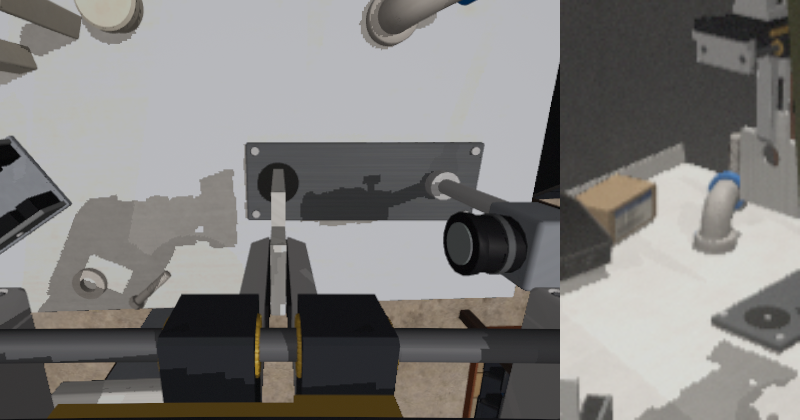

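The wrist view shows the lens front at about (460,245), with the plate and disc in line at (278,180). I'll fit the lens barrel directly.

```bash
python3 - <<'E'
from h import *
from scipy.optimize import least_squares
t=np.load("pics/wrist5.npz");X=t["X"];z=X[...,2]
k=(X[...,1]<-300)&(X[...,1]>-400)&(z>170)&(z<232)&(X[...,0]>430)&(X[...,0]<510);P=X[k]
d=np.array([.0375,.9993]);s=P[:,:2]@d;h=np.histogram(s,np.arange(-345,-295,2));print(*zip(h[1],h[0]))
B=P[(s>-355+15)&(s<-316)]
for lo,hi in((-338,-328),(-335,-320),(-330,-310)):
    b=P[(s>lo)&(s<hi)]
    q=b[:,0]-.0375*(b[:,1]+211.5)  # lateral position projected to view point
    f=lambda p:np.hypot(q-p[0],b[:,2]-p[1])-21
    r=least_squares(f,[479,202.6],loss="soft_l1",f_scale=.5);print(lo,hi,len(b),r.x,np.median(abs(f(r.x))))
hd=P[(s<-340)&(P[:,2]>224)];q=hd[:,0]-.0375*(hd[:,1]+211.5);print("head top q ext",np.percentile(q,[.5,99.5]),np.median(hd[:,2]))
E
```

```text
(np.int64(-345), np.int64(1323)) (np.int64(-343), np.int64(208)) (np.int64(-341), np.int64(195)) (np.int64(-339), np.int64(177)) (np.int64(-337), np.int64(93)) (np.int64(-335), np.int64(205)) (np.int64(-333), np.int64(339)) (np.int64(-331), np.int64(199)) (np.int64(-329), np.int64(195)) (np.int64(-327), np.int64(193)) (np.int64(-325), np.int64(200)) (np.int64(-323), np.int64(166)) (np.int64(-321), np.int64(61)) (np.int64(-319), np.int64(201)) (np.int64(-317), np.int64(220)) (np.int64(-315), np.int64(1094)) (np.int64(-313), np.int64(867)) (np.int64(-311), np.int64(0)) (np.int64(-309), np.int64(0)) (np.int64(-307), np.int64(0)) (np.int64(-305), np.int64(0)) (np.int64(-303), np.int64(0)) (np.int64(-301), np.int64(0)) (np.int64(-299), np.int64(0))
-338 -328 1027 [478.3558598  200.75669663] 0.5732009876527577
-335 -320 1520 [478.25321488 200.51265038] 0.47584317034122847
-330 -310 3292 [478.41817004 200.40986108] 1.909663126414932
head top q ext [458.5718908 501.4065364] 225.43555508917242
```

```bash
python3 - <<'E'
from h import *
from scipy.optimize import least_squares
t=np.load("pics/wrist5.npz");X=t["X"];z=X[...,2]
k=(X[...,1]<-300)&(X[...,1]>-400)&(z>170)&(z<232)&(X[...,0]>430)&(X[...,0]<510);P=X[k]
s=P[:,:2]@[.0375,.9993];q=P[:,0]-.0375*(P[:,1]+211.5)
for lo,hi in((-343,-338),(-334,-329),(-330,-323),(-320.5,-316.5)):
    b=(s>lo)&(s<hi);f=lambda p:np.hypot(q[b]-p[0],P[b,2]-p[1])-p[2]
    r=least_squares(f,[479,202.6,21],loss="soft_l1",f_scale=.5);print(lo,hi,b.sum(),r.x.round(2),np.median(abs(f(r.x))).round(2),"maxz",np.percentile(P[b,2],98).round(1),"qext",np.percentile(q[b],[1,99]).round(1))
b=(s>-315.5);pts=np.c_[q[b],P[b,2]].astype(np.float32);print("front face",b.sum(),cv2.minEnclosingCircle(pts),cv2.fitEllipse(cv2.convexHull(pts)),np.median(s[b]))
E
```

```text
-343 -338 494 [478.82 201.88  19.36] 0.21 maxz 221.6 qext [461.9 498.7]
-334 -329 638 [478.96 202.37  19.65] 0.52 maxz 222.6 qext [461.5 499.1]
-330 -323 683 [478.94 202.27  19.06] 0.2 maxz 221.7 qext [464.2 498. ]
-320.5 -316.5 296 [478.99 202.31  20.96] 0.2 maxz 223.6 qext [461.8 500. ]
front face 2016 ((479.0248107910156, 203.1324920654297), 21.208690643310547) ((479.258056640625, 203.07623291015625), (41.407936096191406, 42.059513092041016), 150.44264221191406) -313.2040408169056
```

The lens axis is at x≈479.0, z≈202.6, and the plate's window is at (479.3, 203.1), 119.7 mm in front of the lens. That's within about 0.5 mm, so I'm handing it in.

```bash
python3 -c "
from cell import manip
s=manip.read_state();print(s['clock'],abs(s['qd']).max(),s['finger_force']);print(manip.sign_off())"
```

```text
10.0 0.001586728375882234 34.995946157723665
the job is handed in; nothing more can be done
None
```

The tabbed plate is out of the rack and held steady and upright in the gripper, square to the lens, with its window within about 0.5 mm of the lens axis and 120 mm in front of it; I handed the job in at 10.0 s, with the other plates and the stand not touched.

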